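Photograph all four sides of a reagent bottle

ROBOT

A 6-joint arm with a two-finger parallel gripper is mounted at the origin on the work surface. World frame = base frame: x ahead of the robot, y to its left, z up, the work surface at z = 0. Lengths are in m, angles in rad, forces in N, time in s.
With the tool pointing down it reaches from about 0.2 to 0.875 m from the base axis. Payload 3.4 kg.
Tool frame: the origin (TCP) lies at the very end of the fingers, on their centre line; the grasp point (between the pads) lies 19 mm behind it; y points along the fingers, z is the direction in which the jaws open and shut, and the axes are right-handed (so a half turn about y gives the same grasp; the last joint's range is limited). The gripper opens to 94 mm and grips with 3 to 60 N. Pads are 16 mm wide; open, the fingers measure 119 mm over their backs; the gripper's body (75 mm by 177 mm) begins 78 mm behind the grasp point.
Start: joints at [-1.411, 0.276, 1.505, -0, 1.361, -0.121], TCP at [0.159, -0.553, 0.205] pointing down, gripper open.
Joint ranges: [-2.89, 2.89], [-0.75, 2.08], [0.22, 2.7], [-1.18, 4.32], [0.11, 2.71], [-2.7, 2.7]. Speed limits (rad/s): [2.57, 2.57, 3.14, 3.14, 3.14, 3.14].

INTERFACE

Orientations are given as a 3x3 rotation matrix whose columns are the frame's x, y, z axes.
In Python, from plant import ctrl gives the robot as it stands.
- The arm moves only by the tool step_arm, never from a script. Its arguments are lists of equal length, an entry for each row: "rot": the turn, a rotation vector about the world's x, y, z in rad, a list of three; "travel": the shift along the world's x, y, z in mm, a list of three; "fingers": the finger opening in mm, from 0 to 94. In form: {"rot": [[rx, ry, rz], ...], "travel": [[tx, ty, tz], ...], "fingers": [fingers, ...]}. A call has 1 to 10 rows; each row is the pose to reach, as a shift and turn from the pose commanded when the call began; what a row does not reach only later rows make up. A row lasts 1/12 s, in which the tool goes at most 41.7 mm and 7.16 degrees, less where a joint would pass 70% of its speed; a pose out of reach is approached as far as the arm can. A call with a gripper value outside its range is refused whole. The fingers move at their own pace and stop on an object; "force" is the grip in N (left out, the last holds). Time passes only in rows, so rows that repeat a pose let the fingers close. It gives the time, the measured TCP pose, the force and the opening at its end, in the units of the state.
- ctrl.get_state(): the state, without advancing time (a new reading comes with each control period).
- ctrl.grab_frame(name): name is "side" or "top"; returns a dict with "image" (420x560x3 uint8, red, green, blue), "vertical_fov" (degrees; the focal length in pixels is half the picture's height over the tangent of half this angle, whatever the lens; pixels are square), "cx", "cy" (the principal point, pixels), "distortion" ([k1, k2, p1, p2, k3] as OpenCV has them; the pictures are not rectified), "T" (4x4, takes a point from camera to world coordinates). Camera axes: x right, y down, z forward; pixel columns grow to the right and rows downward; lengths in m; the calibration is good to about 2 mm. A picture is of the moment at which its call begins. There is no depth.
- ctrl.sign_off(): hands the job in, once; it reports no verdict.
The state is a dict: "t": time; "qpos": joint angles; "qvel": joint speeds; "joint_torque": joint torques, N m; "eef_pos": TCP position; "tcp_rot": TCP orientation; "contact_force": force on the tool from outside, world axes, zero at the start; "torque": the same for the moment, N m; "finger_gap": finger opening in m.
Only numpy, scipy, OpenCV 4.12 (cv2) and the standard library are available. Lean on these libraries where they do the work, as an engineer would, in place of code of your own. Each camera call takes 0.05 s, during which the arm holds its last target.

TASK

Make the photo record of the reagent bottle that stands by itself on the table: hold it upright and centred about 15 cm in front of the document camera's lens and show it the four sides in turn, each facing the lens squarely and kept still for a full second - first the broad label side, then the narrow side farther from the cap, then the broad back, last the narrow side nearer the cap. Then set it down gently, upright, in the empty half of the tray beside the two bottles already recorded, and let go. Do not bump the camera or disturb those two bottles.

Things in the scene. Friction and masses are not known exactly. Their poses are not given: they have to be found in the camera images.
- bottle_mid (a point): Middle of the bottle to record, 67 mm above its underside and centred in its body. Axes: z up; -x out of the broad label side (large paper label, grey band near its top); -y out of the narrow side farther from the cap (printed fill scale); +x out of the broad back (smaller label, fine lines); +y out of the narrow side nearer the cap (small label)
- bottle: The same bottle: white plastic, 0.19 to 0.30 kg, standing alone on the table at the start; origin at the centre of its underside, axes as for bottle_mid. Body 44 mm (x) by 66 mm (y) by 96 mm high, shoulder up to 104 mm, short neck, cap. Quarter turns clockwise seen from above bring label side, far narrow side, back, near narrow side round in that order
- bottle_cap (a point): Centre of that bottle's cap, 122 mm above the underside; axes as for bottle_mid. Grey knurled round screw cap, 34 mm in diameter, from 110 to 134 mm above the underside, set 9 mm off the body's centre towards the narrow side +y, which shows from above: facing the label, the cap is left of the middle. It can be gripped at any angle and does not unscrew
- camera_lens (a point): Centre of the document camera's front glass. The lens is level, 135 mm above the table, and looks along its -x axis (z up, y across); nothing of the camera stands in front of it
- camera_focus (a point): The point on the lens axis 150 mm in front of the glass, where the bottle's middle belongs for each picture; axes as for camera_lens
- camera: The document camera, fixed to the table: grey base 150 x 120 x 20 mm, column, and a head (top 168 mm above the table) with a white ring light, 66 mm across, around a black lens barrel 38 mm in diameter. Origin under the centre of the base, axes as for camera_lens; the base reaches as far forward as the lens
- tray: Fixed shallow grey plastic tray, 170 mm (x) by 270 mm (y), rim 30 mm high, walls and floor 4 mm thick; origin under its centre. The two recorded bottles stand at its +y end, the -y half is empty
- tray_space (a point): Centre of the empty half of the tray, on its inner floor (4 mm above the table); axes as for the tray
- done_a: Bottles of this kind: white plastic, 44 x 66 mm and 134 mm tall over the cap. Already recorded, standing in the tray at (-38, +80) mm from the tray's centre, label side to the tray's -x; origin at the centre of its underside. Leave it standing where it is
- done_b: Bottles of this kind: white plastic, 44 x 66 mm and 134 mm tall over the cap. Already recorded, standing in the tray at (+38, +80) mm from the tray's centre, label side to the tray's -x; origin at the centre of its underside. Leave it standing where it is
Not all that is in view belongs to the job. What is shaped like the bottle but red is not meant.

How it is judged:
On the way, in this order (a step that is already met when the one before it is completed fails the run):
1. the label side is shown to the lens and kept still (x of camera_lens in the frame of bottle_mid between -0.22 and -0.1 m and y of camera_lens in the frame of bottle_mid between -0.05 and 0.05 m and z of camera_lens in the frame of bottle_mid between -0.04 and 0.04 m and y of bottle_mid in the frame of camera_lens between -0.04 and 0.04 m and x of bottle_mid in the frame of camera_lens below 0 m and angle between bottle_mid's own z axis and vertical below 0.2 rad and linear speed of bottle below 0.03 m/s and angular speed of bottle below 0.2 rad/s), for 0.6 s.
2. the narrow side farther from the cap is shown to the lens and kept still (y of camera_lens in the frame of bottle_mid between -0.22 and -0.1 m and x of camera_lens in the frame of bottle_mid between -0.05 and 0.05 m and z of camera_lens in the frame of bottle_mid between -0.04 and 0.04 m and y of bottle_mid in the frame of camera_lens between -0.04 and 0.04 m and x of bottle_mid in the frame of camera_lens below 0 m and angle between bottle_mid's own z axis and vertical below 0.2 rad and linear speed of bottle below 0.03 m/s and angular speed of bottle below 0.2 rad/s), for 0.6 s.
3. the back is shown to the lens and kept still (x of camera_lens in the frame of bottle_mid between 0.1 and 0.22 m and y of camera_lens in the frame of bottle_mid between -0.05 and 0.05 m and z of camera_lens in the frame of bottle_mid between -0.04 and 0.04 m and y of bottle_mid in the frame of camera_lens between -0.04 and 0.04 m and x of bottle_mid in the frame of camera_lens below 0 m and angle between bottle_mid's own z axis and vertical below 0.2 rad and linear speed of bottle below 0.03 m/s and angular speed of bottle below 0.2 rad/s), for 0.6 s.
4. the narrow side nearer the cap is shown to the lens and kept still (y of camera_lens in the frame of bottle_mid between 0.1 and 0.22 m and x of camera_lens in the frame of bottle_mid between -0.05 and 0.05 m and z of camera_lens in the frame of bottle_mid between -0.04 and 0.04 m and y of bottle_mid in the frame of camera_lens between -0.04 and 0.04 m and x of bottle_mid in the frame of camera_lens below 0 m and angle between bottle_mid's own z axis and vertical below 0.2 rad and linear speed of bottle below 0.03 m/s and angular speed of bottle below 0.2 rad/s), for 0.6 s.
At the end, for the whole second after the job is handed in: The bottle stands released and at rest, upright within 6 degrees, flat on the floor of the tray's empty half (its centre at most 10 mm past the tray's middle towards the recorded bottles), and the two recorded bottles stand within 20 mm of where they were (x of bottle in the frame of tray between -0.065 and 0.065 m and y of bottle in the frame of tray between -0.115 and 0.01 m and z of bottle in the frame of tray between -0.002 and 0.01 m and angle between each of bottle, done_a, done_b's own z axis and vertical below 0.1 rad and linear speed of bottle below 0.02 m/s and distance of each of done_a, done_b from where it was at the start of the episode below 0.02 m); the robot touches nothing.
It fails at once if the camera is bumped (more than 4 N) by the bottle, the fingers or the arm (contact force between camera and bottle above 4 N or contact force between camera and the fingers above 4 N or contact force between camera and the arm above 4 N).
It fails at once if one of the recorded bottles is knocked over (angle between any of done_a, done_b's own z axis and vertical above 0.5 rad).
It fails at once if the bottle is dropped: it falls free from more than about 2 cm (linear speed of bottle above 0.6 m/s and contact force between bottle and the fingers below 0.3 N).
It also fails if it takes over 61 s, if anything falls off the work surface, if the arm or the gripper's body presses on something with over 40 N, if the wrist force passes 120 N, or if a joint passes its speed limit or range.

## Working session

There is one attempt and no reset: what is moved stays moved. The work goes in short steps, Python scripts to look and compute and a tool call to move; the robot and the scene stay as the last step left them, time stands still between calls to the robot, and variables do not carry over. Pictures are saved under pics/ and viewed, and the job is handed in when it is done.

Besides the shell and the picture viewer there is one more tool, called after "Emit:" by a JSON object that holds its "fn" and its "kwargs". step_arm: Moves the arm, as the interface text tells. Its arguments: {"type":"object","properties":{"rot":{"type":"array","items":{"type":"array","items":{"type":"number"}}},"travel":{"type":"array","items":{"type":"array","items":{"type":"number"}}},"fingers":{"type":"array","items":{"type":"number"}},"force":{"type":"number"}},"required":["rot","travel","fingers"]}

```bash
mkdir -p pics; ls
cat > h.py <<'E'
import numpy as np,cv2
from plant import ctrl
def grab(n,fn):
    f=ctrl.grab_frame(n); cv2.imwrite('pics/'+fn+'.png',f['image'][:,:,::-1]); np.save('pics/'+fn+'.npy',f,allow_pickle=True); return f
def load(fn): return np.load('pics/'+fn+'.npy',allow_pickle=True).item()
def K(f):
    h=f['image'].shape[0]; fl=h/2/np.tan(np.radians(f['vertical_fov'])/2)
    return np.array([[fl,0,f['cx']],[0,fl,f['cy']],[0,0,1]])
def ray(f,u,v):
    p=cv2.undistortPoints(np.array([[[u,v]]],float),K(f),np.array(f['distortion'],float))[0,0]
    T=np.array(f['T']); d=T[:3,:3]@np.array([p[0],p[1],1]); return T[:3,3],d
def atz(f,u,v,z):
    o,d=ray(f,u,v); return o+d*(z-o[2])/d[2]
def proj(f,P):
    T=np.array(f['T']); R=T[:3,:3].T; t=-R@T[:3,3]
    return cv2.projectPoints(np.atleast_2d(np.array(P,float)),cv2.Rodrigues(R)[0],t,K(f),np.array(f['distortion'],float))[0][:,0]
def crop(fn,u0,v0,u1,v1,s,out):
    im=cv2.imread('pics/'+fn+'.png')[v0:v1,u0:u1]; cv2.imwrite('pics/'+out+'.png',cv2.resize(im,None,fx=s,fy=s,interpolation=cv2.INTER_CUBIC))
E
python3 - <<'E'
from h import *
np.set_printoptions(precision=4,suppress=True)
for n in('side','top'):
    f=grab(n,n+'0'); print(n,f['vertical_fov'],f['cx'],f['cy'],f['distortion']);print(np.array(f['T']))
s=ctrl.get_state();print(s)
E
```

```text
pics
side 46.65048095644399 285.3845696492277 203.77791145488462 [-0.0141  0.      0.      0.      0.    ]
[[ 0.9995  0.0009  0.0307  0.5108]
 [-0.0229 -0.6426  0.7659 -0.8337]
 [ 0.0205 -0.7662 -0.6423  0.8044]
 [ 0.      0.      0.      1.    ]]
top 52.500793564384786 283.6792288654656 216.45133912607483 [-0.066  0.     0.     0.     0.   ]
[[ 0.0222 -0.996   0.086   0.4635]
 [-0.9993 -0.0195  0.0327 -0.0407]
 [-0.0309 -0.0867 -0.9958  1.1206]
 [ 0.      0.      0.      1.    ]]
{'t': 0.1, 'qpos': array([-1.411 ,  0.2765,  1.506 , -0.    ,  1.3607, -0.121 ]), 'qvel': array([-0.0007, -0.0016, -0.0038, -0.0004,  0.0004, -0.0004]), 'joint_torque': array([  0.0021, -40.5456, -23.778 ,   0.0703,   0.0299,  -0.    ]), 'eef_pos': array([ 0.1592, -0.552 ,  0.2047]), 'tcp_rot': array([[-0.9608, -0.0003,  0.2771],
       [-0.2771,  0.0016, -0.9608],
       [-0.0002, -1.    , -0.0016]]), 'contact_force': array([-0.518 , -0.3748, -0.1543]), 'torque': array([0.0389, 0.0126, 0.0486]), 'finger_gap': 0.09394562964871714}
```

View pics/side0.png

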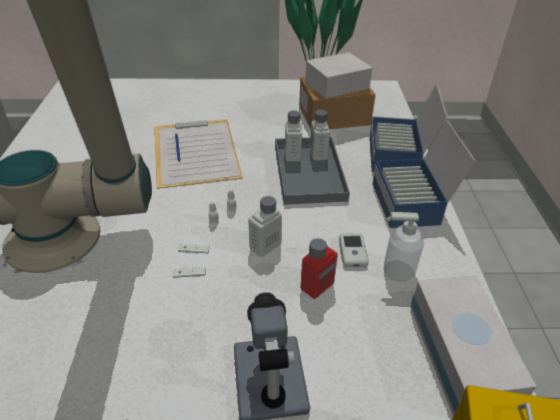

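View pics/top0.png

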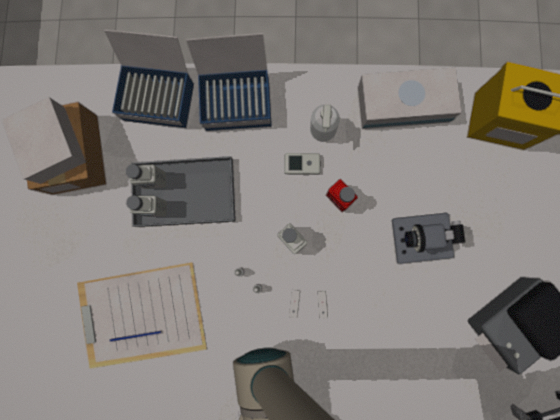

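The white bottle with grey cap is at side (266,228) / top (291,238). Possible confusions: the red lookalike at side (319,268), the wash bottle at side (403,250), the two recorded bottles in the tray at side (294,140) and (320,140), and small vials at side (213,213). The camera is at side (270,350) / top (425,237), and the tray at top (183,192). I'll crop in closer.

Run:
```python
from h import *
crop('side0',225,185,345,305,5,'c1');crop('top0',260,170,370,270,6,'c2');crop('top0',380,200,480,275,7,'c3');crop('side0',220,280,320,420,4,'c4');crop('top0',120,145,245,235,6,'c5')
```

```text
(no output)
```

View pics/c1.png

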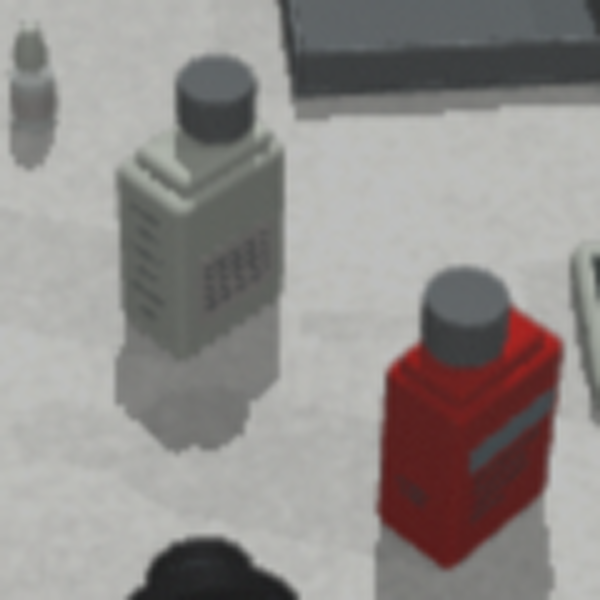

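View pics/c2.png

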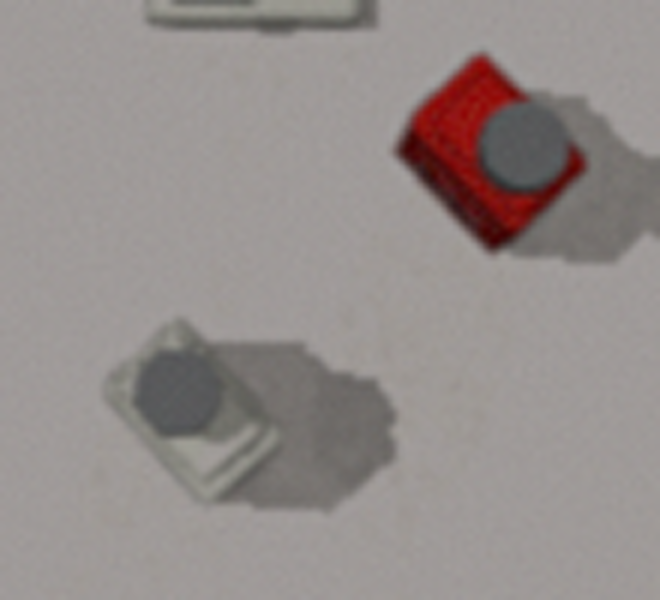

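View pics/c3.png

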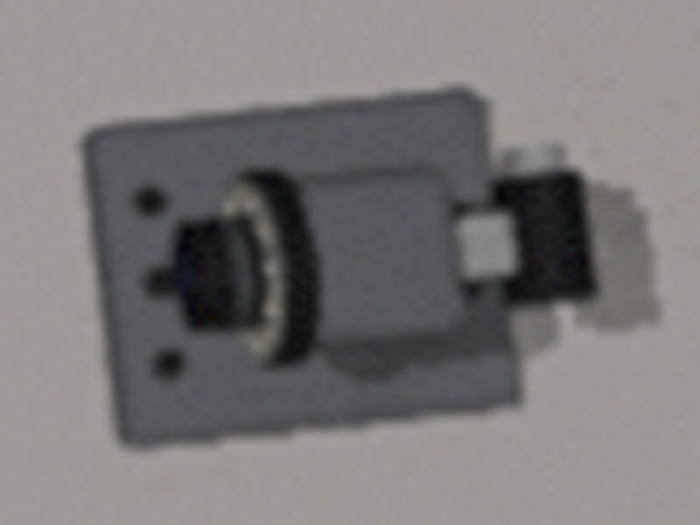

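View pics/c4.png

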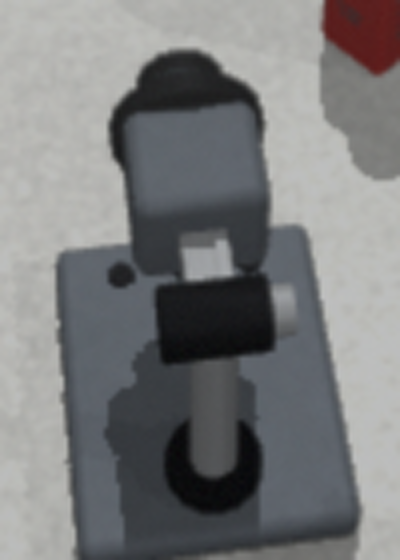

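View pics/c5.png

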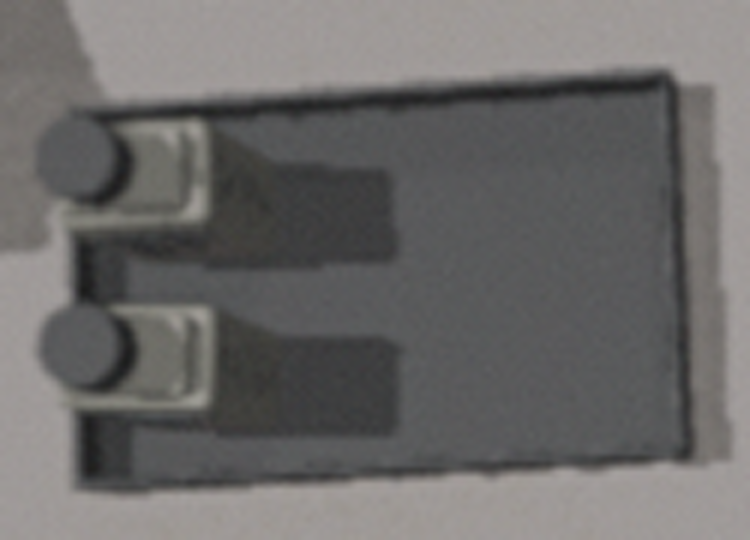

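Run:
```python
from h import *
np.set_printoptions(precision=4,suppress=True)
t=load('top0');s=load('side0')
g=lambda q,o,k:[(o[0]+a/k,o[1]+b/k) for a,b in q]
print('cam base');B=np.array([atz(t,*p,0.02) for p in g([(85,132),(482,90),(522,402),(125,445)],(380,200),7)]);print(B)
print(np.linalg.norm(B-np.roll(B,-1,0),axis=1)); print('front mid',(B[0]+B[3])/2,'back mid',(B[1]+B[2])/2)
d=(B[1]+B[2]-B[0]-B[3]);print('xaxis ang',np.degrees(np.arctan2(d[1],d[0])));d=B[0]-B[3]+B[1]-B[2];print('yaxis ang',np.degrees(np.arctan2(d[1],d[0])))
print('barrel top front',[atz(t,*p,.135) for p in g([(180,220),(185,325)],(380,200),7)])
print('tray');B=np.array([atz(t,*p,0.03) for p in g([(75,110),(668,72),(690,460),(78,490)],(120,145),6)]);print(B,B.mean(0));print(np.linalg.norm(B-np.roll(B,-1,0),axis=1))
print('bottle');B=np.array([atz(t,*p,0.098) for p in g([(178,317),(103,388),(208,503),(282,432)],(260,170),6)]);print(B,B.mean(0));print(np.linalg.norm(B-np.roll(B,-1,0),axis=1))
d=B[0]+B[1]-B[2]-B[3];print('y ang',np.degrees(np.arctan2(d[1],d[0])));
c=atz(t,*g([(178,393)],(260,170),6)[0],.134);print('cap top',c, 'side',atz(s,225+216/5,185+77/5,.134))
print('red cap',atz(t,260+525/6,170+146/6,.134))
print('side bottom corner z0',atz(s,225+180/5,185+357/5,0))
```

```text
cam base
[[ 0.5578 -0.2852  0.02  ]
 [ 0.5762 -0.4328  0.02  ]
 [ 0.4613 -0.4466  0.02  ]
 [ 0.443  -0.3001  0.02  ]]
[0.1487 0.1157 0.1476 0.1157]
front mid [ 0.5004 -0.2927  0.02  ] back mid [ 0.5188 -0.4397  0.02  ]
xaxis ang -82.8567156764669
yaxis ang 7.128460693127412
barrel top front [array([ 0.5194, -0.2911,  0.135 ]), array([ 0.4848, -0.2927,  0.135 ])]
tray
[[0.6914 0.3998 0.03  ]
 [0.7113 0.1357 0.03  ]
 [0.5417 0.1204 0.03  ]
 [0.5231 0.389  0.03  ]] [0.6169 0.2612 0.03  ]
[0.2648 0.1703 0.2692 0.1686]
bottle
[[ 0.5366 -0.0219  0.098 ]
 [ 0.5075  0.0075  0.098 ]
 [ 0.4625 -0.0355  0.098 ]
 [ 0.4914 -0.0644  0.098 ]] [ 0.4995 -0.0286  0.098 ]
[0.0414 0.0622 0.0409 0.062 ]
y ang 43.460457653817194
cap top [ 0.5046 -0.0232  0.134 ] side [ 0.506  -0.0229  0.134 ]
red cap [ 0.6033 -0.156   0.134 ]
side bottom corner z0 [ 0.4895 -0.0609  0.    ]
```

Emit:
{"fn": "step_arm", "kwargs": {"rot": [[0, 0, 0.03], [0, 0, 0.08], [0, 0, 0.13], [0, 0, 0.18], [0, 0, 0.23], [0, 0, 0.28], [0, 0, 0.33], [0, 0, 0.38], [0, 0, 0.43], [0, 0, 0.48]], "travel": [[5, 8, 20], [19, 29, 40], [38, 58, 50], [57, 87, 50], [76, 116, 50], [95, 146, 50], [115, 176, 50], [134, 206, 50], [153, 235, 50], [172, 264, 50]], "fingers": [70, 70, 70, 70, 70, 70, 70, 70, 70, 70]}}

```text
t: 0.93
eef_pos: [0.3317, -0.2867, 0.2553]
tcp_rot: [[-0.723, -0.0, 0.691], [-0.691, 0.0, -0.723], [-0.0, -1.0, -0.0]]
contact_force: [0.6, -1.2, 0.1]
finger_gap: 0.0699
```

Emit:
{"fn": "step_arm", "kwargs": {"rot": [[0, 0, 0.03], [0, 0, 0.06], [0, 0, 0.09], [0, 0, 0.12], [0, 0, 0.15], [0, 0, 0.18], [0, 0, 0.21], [0, 0, 0.23], [0, 0, 0.23], [0, 0, 0.23]], "travel": [[19, 29, 0], [38, 58, 0], [57, 87, 0], [76, 116, 0], [95, 146, 0], [115, 176, 0], [137, 208, 0], [157, 240, 0], [170, 258, 0], [174, 264, 0]], "fingers": [70, 70, 70, 70, 70, 70, 70, 70, 70, 70]}}

```text
t: 1.77
eef_pos: [0.5067, -0.0215, 0.2549]
tcp_rot: [[-0.545, -0.0, 0.839], [-0.839, 0.001, -0.545], [-0.001, -1.0, -0.001]]
contact_force: [-0.6, -0.3, -0.1]
finger_gap: 0.0703
```

Run:
```python
from h import *
s=ctrl.get_state();print(s['t'],s['eef_pos'],s['qpos'],s['tcp_rot'])
f=grab('side','s1');print(proj(f,[s['eef_pos'],[.5053,-.023,.134]]));crop('s1',190,120,340,270,4,'s1c')
```

```text
1.7667 [ 0.50674086 -0.02152897  0.25485959] [-1.80785078e-01  1.47823071e-01  1.55287330e+00  1.38187347e-03
  1.44120493e+00  3.95255626e-01] [[-5.44857808e-01 -5.71156927e-05  8.38528453e-01]
 [-8.38527672e-01  1.40342711e-03 -5.44857205e-01]
 [-1.14569367e-03 -9.99999014e-01 -8.12561308e-04]]
[[268.42254823 153.42841069]
 [267.85673088 200.41845761]]
```

View pics/s1c.png

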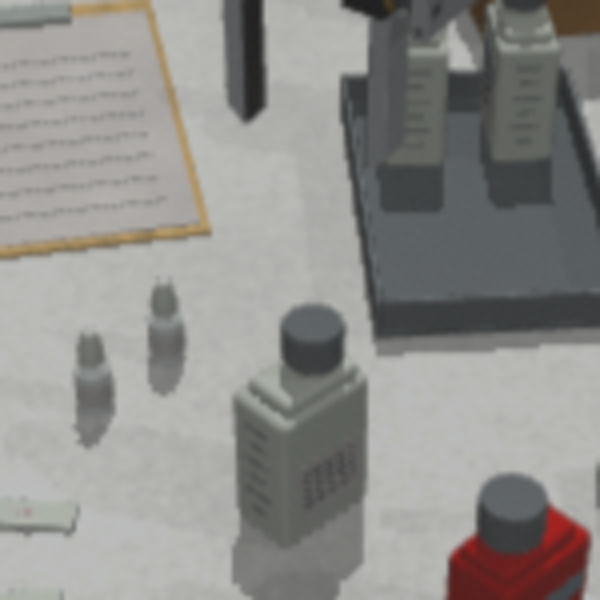

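The crop shows the open fingers straddling the cap, with their midpoint near side (269,153). The projected TCP is (268,153) and the cap top is at (268,200), so I'm descending.

Emit:
{"fn": "step_arm", "kwargs": {"rot": [[0, 0, 0], [0, 0, 0], [0, 0, 0], [0, 0, 0], [0, 0, 0], [0, 0, 0], [0, 0, 0], [0, 0, 0], [0, 0, 0], [0, 0, 0]], "travel": [[-1, -1, -10], [-1, -1, -28], [-1, -1, -48], [-1, -1, -68], [-1, -1, -88], [-1, -1, -106], [-1, -1, -122], [-1, -1, -134], [-1, -1, -142], [-1, -1, -145]], "fingers": [70, 70, 70, 70, 70, 70, 70, 70, 70, 65], "force": 15}}

```text
t: 2.65
eef_pos: [0.5023, -0.0268, 0.1089]
tcp_rot: [[-0.55, -0.003, 0.835], [-0.835, -0.0, -0.55], [0.002, -1.0, -0.003]]
contact_force: [-0.6, 0.1, 0.1]
finger_gap: 0.0667
```

Emit:
{"fn": "step_arm", "kwargs": {"rot": [[0, 0, 0], [0, 0, 0], [0, 0, 0], [0, 0, 0], [0, 0, 0], [0, 0, 0], [0, 0, 0], [0, 0, 0], [0, 0, 0], [0, 0, 0]], "travel": [[0, 0, 0], [0, 0, 0], [0, 0, 0], [0, 0, 0], [0, 0, 0], [0, 0, 0], [0, 0, 0], [0, 0, 0], [0, 0, 0], [0, 0, 0]], "fingers": [58, 52, 46, 42, 39, 37, 35, 33, 31, 25], "force": 15}}

```text
t: 3.48
eef_pos: [0.5041, -0.0252, 0.1106]
tcp_rot: [[-0.548, -0.0, 0.836], [-0.836, 0.0, -0.548], [-0.0, -1.0, -0.001]]
contact_force: [-1.0, 1.2, 1.8]
finger_gap: 0.0336
```

Emit:
{"fn": "step_arm", "kwargs": {"rot": [[0, 0, 0], [0, 0, 0], [0, 0, 0], [0, 0, 0]], "travel": [[0, 0, 0], [0, 0, 0], [0, 0, 0], [0, 0, 0]], "fingers": [20, 20, 20, 20], "force": 45}}

```text
t: 3.82
eef_pos: [0.5041, -0.0253, 0.1106]
tcp_rot: [[-0.548, -0.0, 0.836], [-0.836, 0.0, -0.548], [-0.0, -1.0, -0.001]]
contact_force: [-3.0, 1.6, 4.2]
finger_gap: 0.0329
```

Run:
```python
from h import *
s=ctrl.get_state();print(s['t'],s['eef_pos'],s['finger_gap'],s['contact_force'],s['tcp_rot'][:,2])
f=grab('side','s2');crop('s2',205,140,325,280,4,'s2c')
```

```text
3.8167 [ 0.50408605 -0.02528556  0.11061848] 0.0328977915674126 [-3.03316598  1.63205538  4.23926354] [ 8.36414890e-01 -5.48096587e-01 -5.12804788e-04]
```

View pics/s2c.png

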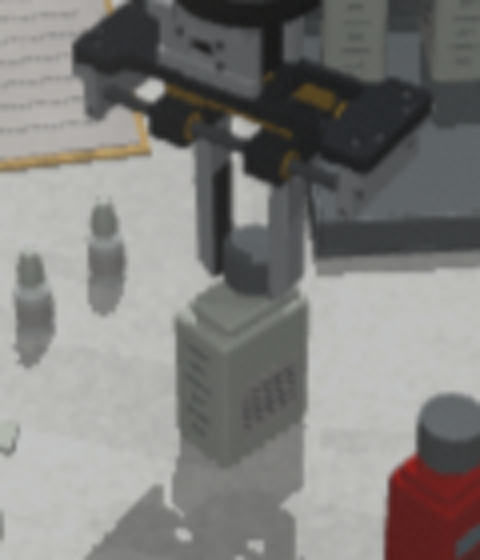

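Emit:
{"fn": "step_arm", "kwargs": {"rot": [[0, 0, 0], [0, 0, 0], [0, 0, 0], [0, 0, 0.02], [0, 0, 0.06], [0, 0, 0.12], [0, 0, 0.19], [0, 0, 0.27], [0, 0, 0.35], [0, 0, 0.43]], "travel": [[0, 0, 3], [0, 0, 9], [0, 0, 18], [0, 0, 28], [-1, -4, 38], [-3, -10, 48], [-5, -18, 57], [-7, -26, 63], [-9, -35, 67], [-11, -44, 68]], "fingers": [20, 20, 20, 20, 20, 20, 20, 20, 20, 20]}}

```text
t: 4.7
eef_pos: [0.4942, -0.0702, 0.1804]
tcp_rot: [[-0.144, 0.003, 0.99], [-0.99, -0.001, -0.144], [0.001, -1.0, 0.003]]
contact_force: [-0.2, 0.4, -1.7]
finger_gap: 0.0331
```

Run:
```python
from h import *
s=ctrl.get_state();print(s['t'],s['eef_pos'],s['finger_gap'],s['contact_force'],s['tcp_rot'][:,2],s['qpos'])
f=grab('side','s3');crop('s3',205,140,325,280,4,'s3c')
```

```text
4.7 [ 0.49424245 -0.07024078  0.18039084] 0.033097288725405384 [-0.21432159  0.37378967 -1.6558807 ] [ 0.98952114 -0.1443481   0.00339566] [-2.80454773e-01  1.76295019e-01  1.70459324e+00 -2.52499969e-04
  1.25724451e+00 -1.35521129e-01]
```

View pics/s3c.png

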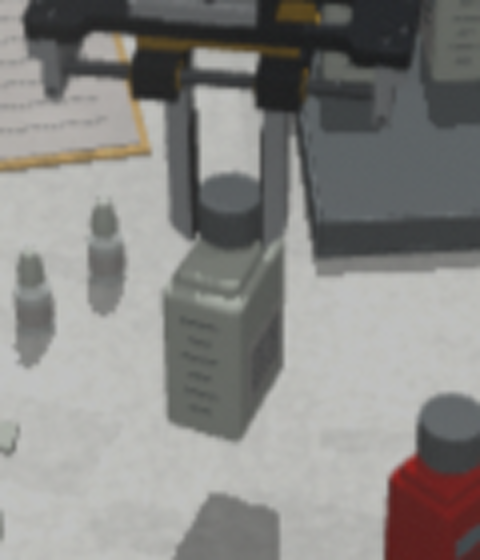

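Emit:
{"fn": "step_arm", "kwargs": {"rot": [[0, 0, 0.09], [0, 0, 0.19], [0, 0, 0.29], [0, 0, 0.39], [0, 0, 0.49], [0, 0, 0.59], [0, 0, 0.69], [0, 0, 0.79], [0, 0, 0.89], [0, 0, 0.99]], "travel": [[-2, -8, 0], [-4, -15, 0], [-6, -22, 0], [-8, -29, 0], [-10, -36, 0], [-12, -42, 0], [-14, -48, 0], [-15, -54, 0], [-16, -60, 0], [-17, -66, 0]], "fingers": [20, 20, 20, 20, 20, 20, 20, 20, 20, 20]}}

```text
t: 5.58
eef_pos: [0.4766, -0.1357, 0.1791]
tcp_rot: [[0.747, 0.001, 0.665], [-0.665, -0.0, 0.747], [0.001, -1.0, 0.0]]
contact_force: [-0.9, 0.3, -2.5]
finger_gap: 0.0333
```

Emit:
{"fn": "step_arm", "kwargs": {"rot": [[0, 0, 0.1], [0, 0, 0.2], [0, 0, 0.3], [0, 0, 0.41], [0, 0, 0.52], [0, 0, 0.63], [0, 0, 0.74], [0, 0, 0.84], [0, 0, 0.93], [0, 0, 1.0]], "travel": [[-1, -5, 0], [-2, -8, 0], [-3, -9, 0], [-4, -9, 0], [-4, -9, 0], [-4, -9, 0], [-4, -9, 0], [-4, -9, 0], [-4, -9, 0], [-4, -9, 0]], "fingers": [20, 20, 20, 20, 20, 20, 20, 20, 20, 20]}}

```text
t: 6.42
eef_pos: [0.4727, -0.1444, 0.1791]
tcp_rot: [[0.963, 0.001, -0.269], [0.269, -0.0, 0.963], [0.001, -1.0, -0.0]]
contact_force: [-0.8, 0.4, -2.9]
finger_gap: 0.0335
```

Emit:
{"fn": "step_arm", "kwargs": {"rot": [[0, 0, 0.05], [0, 0, 0.08], [0, 0, 0.08], [0, 0, 0.08], [0, 0, 0.08], [0, 0, 0.08]], "travel": [[0, 0, 0], [0, 0, 0], [0, 0, 0], [0, 0, 0], [0, 0, 0], [0, 0, 0]], "fingers": [20, 20, 20, 20, 20, 20]}}

```text
t: 6.92
eef_pos: [0.4724, -0.1445, 0.1787]
tcp_rot: [[0.94, 0.0, -0.342], [0.342, 0.0, 0.94], [0.0, -1.0, -0.0]]
contact_force: [0.7, -0.2, -2.5]
finger_gap: 0.0331
```

Run:
```python
from h import *
s=ctrl.get_state();print(s['t'],s['eef_pos'],s['finger_gap'],s['contact_force'],s['tcp_rot'][:,2],s['qpos'],np.degrees(np.arctan2(*s['tcp_rot'][[1,0],2])))
f=grab('side','s4');crop('s4',195,150,325,330,3,'s4c');grab('top','t4');crop('t4',300,180,480,280,4,'t4c')
```

```text
6.9167 [ 0.47242459 -0.14447003  0.17865041] 0.033130953404014576 [ 0.67190248 -0.24515158 -2.53804964] [-3.41503969e-01  9.39880331e-01 -4.85843775e-05] [-4.37798013e-01  1.71662239e-01  1.71509737e+00  1.02197584e-04
  1.25466744e+00 -2.35714271e+00] 109.96853050696605
```

View pics/s4c.png

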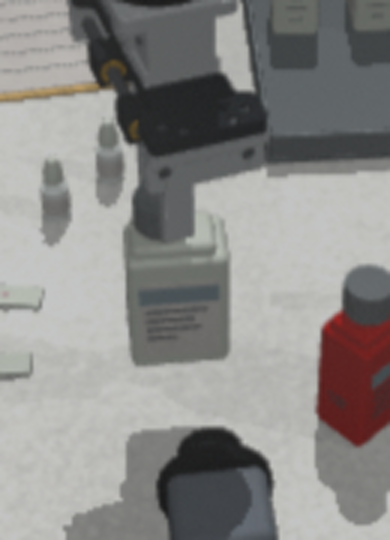

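View pics/t4c.png

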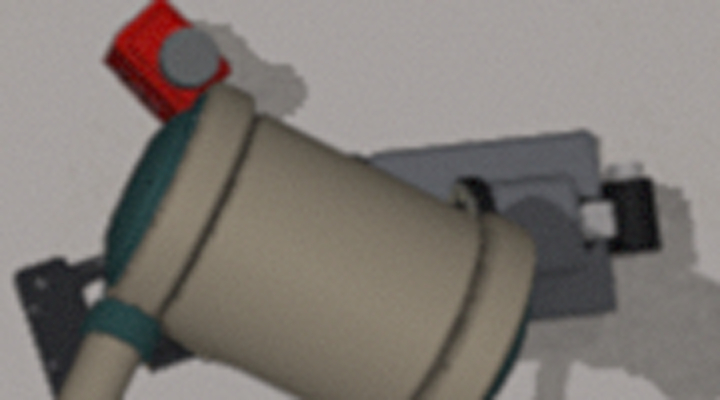

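The label side, with its grey band, faces the lens squarely: the bottle is at side (255,250) and the lens head at (267,305). It looks upright. Holding still now.

Emit:
{"fn": "step_arm", "kwargs": {"rot": [[0, 0, 0], [0, 0, 0], [0, 0, 0], [0, 0, 0], [0, 0, 0], [0, 0, 0], [0, 0, 0], [0, 0, 0], [0, 0, 0], [0, 0, 0]], "travel": [[0, 0, 0], [0, 0, 0], [0, 0, 0], [0, 0, 0], [0, 0, 0], [0, 0, 0], [0, 0, 0], [0, 0, 0], [0, 0, 0], [0, 0, 0]], "fingers": [20, 20, 20, 20, 20, 20, 20, 20, 20, 20]}}

```text
t: 7.85
eef_pos: [0.4724, -0.1445, 0.1785]
tcp_rot: [[0.94, -0.0, -0.342], [0.342, 0.0, 0.94], [0.0, -1.0, 0.0]]
contact_force: [-0.1, -0.1, -2.8]
finger_gap: 0.0333
```

Run:
```python
from h import *
f=load('s4');psi=np.radians(187.1);c=np.array([.4815,-.1435]);ax=lambda a:np.array([np.cos(a),np.sin(a)])
im=f['image'][:,:,::-1].copy()
for z in(.068,.164):
  P=[np.r_[c+sx*.022*ax(psi-np.pi/2)+sy*.033*ax(psi),z] for sx,sy in((-1,-1),(-1,1),(1,1),(1,-1))]
  cv2.polylines(im,[np.int32(np.round(proj(f,P)*8))],True,(0,255,0),1,shift=3)
cv2.imwrite('pics/o4.png',cv2.resize(im[150:330,195:325],None,fx=4,fy=4,interpolation=cv2.INTER_CUBIC)[:600])
s=ctrl.get_state();print(s['t'],s['eef_pos'],s['qvel'])
```

```text
7.85 [ 0.47236284 -0.14451988  0.1784882 ] [-0.00081543 -0.00012982 -0.00039825  0.00127252 -0.00038231  0.00118291]
```

View pics/o4.png

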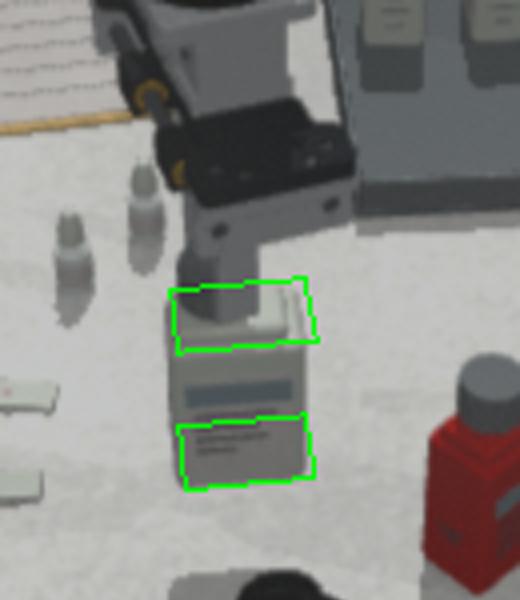

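Still for more than a second, and the projected outline agrees within about 3 mm. Next is the quarter turn clockwise.

Emit:
{"fn": "step_arm", "kwargs": {"rot": [[0, 0, -0.03], [0, 0, -0.09], [0, 0, -0.18], [0, 0, -0.28], [0, 0, -0.38], [0, 0, -0.48], [0, 0, -0.58], [0, 0, -0.68], [0, 0, -0.78], [0, 0, -0.88]], "travel": [[0, 0, 0], [0, 1, 0], [0, 2, 0], [0, 3, 0], [1, 4, 0], [1, 5, 0], [2, 5, 0], [2, 6, 0], [3, 6, 0], [4, 7, 0]], "fingers": [20, 20, 20, 20, 20, 20, 20, 20, 20, 20]}}

```text
t: 8.68
eef_pos: [0.4764, -0.1376, 0.1785]
tcp_rot: [[0.86, 0.0, 0.511], [-0.511, -0.0, 0.86], [0.0, -1.0, 0.0]]
contact_force: [-1.0, -0.2, -3.0]
finger_gap: 0.0334
```

Emit:
{"fn": "step_arm", "kwargs": {"rot": [[0, 0, -0.1], [0, 0, -0.2], [0, 0, -0.3], [0, 0, -0.4], [0, 0, -0.5], [0, 0, -0.59], [0, 0, -0.66], [0, 0, -0.69], [0, 0, -0.69], [0, 0, -0.69]], "travel": [[1, 1, 0], [1, 1, 0], [2, 2, 0], [2, 2, 0], [3, 3, 0], [4, 3, 0], [4, 3, 0], [4, 3, 0], [4, 3, 0], [4, 3, 0]], "fingers": [20, 20, 20, 20, 20, 20, 20, 20, 20, 20]}}

```text
t: 9.52
eef_pos: [0.4804, -0.1345, 0.1785]
tcp_rot: [[0.344, 0.0, 0.939], [-0.939, 0.0, 0.344], [0.0, -1.0, 0.0]]
contact_force: [0.1, -0.6, -2.6]
finger_gap: 0.0334
```

Emit:
{"fn": "step_arm", "kwargs": {"rot": [[0, 0, 0], [0, 0, 0], [0, 0, 0], [0, 0, 0], [0, 0, 0], [0, 0, 0], [0, 0, 0], [0, 0, 0], [0, 0, 0], [0, 0, 0]], "travel": [[0, 0, 0], [0, 0, 0], [0, 0, 0], [0, 0, 0], [0, 0, 0], [0, 0, 0], [0, 0, 0], [0, 0, 0], [0, 0, 0], [0, 0, 0]], "fingers": [20, 20, 20, 20, 20, 20, 20, 20, 20, 20]}}

```text
t: 10.35
eef_pos: [0.4803, -0.1345, 0.1785]
tcp_rot: [[0.343, 0.0, 0.939], [-0.939, 0.0, 0.343], [0.0, -1.0, 0.0]]
contact_force: [-0.6, -0.2, -2.7]
finger_gap: 0.0331
```

Emit:
{"fn": "step_arm", "kwargs": {"rot": [[0, 0, 0], [0, 0, 0], [0, 0, 0], [0, 0, 0], [0, 0, 0]], "travel": [[0, 0, 0], [0, 0, 0], [0, 0, 0], [0, 0, 0], [0, 0, 0]], "fingers": [20, 20, 20, 20, 20]}}

```text
t: 10.77
eef_pos: [0.4803, -0.1345, 0.1785]
tcp_rot: [[0.343, 0.0, 0.939], [-0.939, 0.0, 0.343], [-0.0, -1.0, 0.0]]
contact_force: [-1.5, 0.2, -3.2]
finger_gap: 0.0333
```

```bash
cat >> h.py <<'E'
def over(n,psi,o,c=(.4815,-.1435),b=.068):
  s=ctrl.get_state();print(s['t'],s['eef_pos'],s['finger_gap'],'yaw',np.degrees(np.arctan2(*s['tcp_rot'][[1,0],2])),'q6',s['qpos'][5])
  f=grab('side',n);psi=np.radians(psi);c=np.array(c);ax=lambda a:np.array([np.cos(a),np.sin(a)])
  im=f['image'][:,:,::-1].copy()
  for z in(b,b+.096):
    P=[np.r_[c+sx*.022*ax(psi-np.pi/2)+sy*.033*ax(psi),z] for sx,sy in((-1,-1),(-1,1),(1,1),(1,-1))]
    q=proj(f,P);cv2.polylines(im,[np.int32(np.round(q*8))],True,(0,255,0),1,shift=3)
  m=q.mean(0).astype(int);u0=max(m[0]-65,0);v0=max(m[1]-65,0)
  cv2.imwrite('pics/'+o+'.png',cv2.resize(im[v0:v0+145,u0:u0+130],None,fx=4,fy=4,interpolation=cv2.INTER_CUBIC))
E
python3 -c "
from h import *
over('s5',97.1,'o5')"
```

```text
10.7667 [ 0.48033369 -0.13452028  0.17849544] 0.03326730931660325 yaw 20.053905655579 q6 -0.7627115099887989
```

View pics/o5.png

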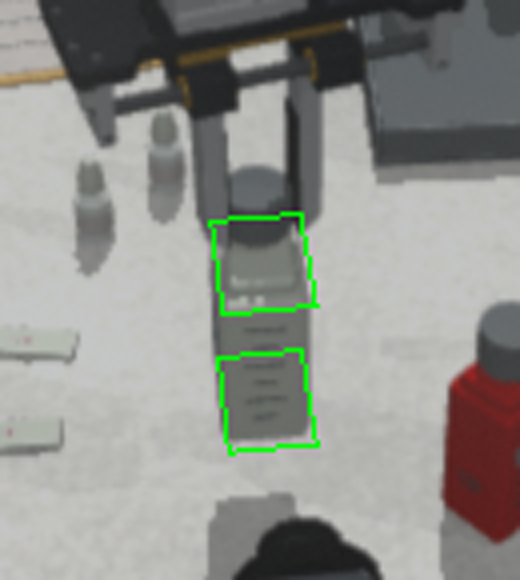

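The scale side faces the lens, and the outline agrees within a few mm. On to the back: cap moves to (0.4904,-0.1424), a shift of (+10,-8).

Emit:
{"fn": "step_arm", "kwargs": {"rot": [[0, 0, -0.03], [0, 0, -0.09], [0, 0, -0.18], [0, 0, -0.28], [0, 0, -0.38], [0, 0, -0.48], [0, 0, -0.58], [0, 0, -0.68], [0, 0, -0.78], [0, 0, -0.88]], "travel": [[0, 0, 0], [1, 0, 0], [2, 0, 0], [3, 0, 0], [4, -1, 0], [5, -1, 0], [5, -2, 0], [6, -2, 0], [6, -3, 0], [7, -4, 0]], "fingers": [20, 20, 20, 20, 20, 20, 20, 20, 20, 20]}}

```text
t: 11.65
eef_pos: [0.4872, -0.1385, 0.1785]
tcp_rot: [[-0.51, -0.0, 0.86], [-0.86, 0.0, -0.51], [0.0, -1.0, -0.0]]
contact_force: [0.1, -0.4, -3.3]
finger_gap: 0.0334
```

Emit:
{"fn": "step_arm", "kwargs": {"rot": [[0, 0, -0.1], [0, 0, -0.2], [0, 0, -0.3], [0, 0, -0.4], [0, 0, -0.5], [0, 0, -0.59], [0, 0, -0.66], [0, 0, -0.69], [0, 0, -0.69], [0, 0, -0.69]], "travel": [[1, -1, 0], [1, -1, 0], [2, -2, 0], [2, -2, 0], [3, -3, 0], [3, -4, 0], [3, -4, 0], [3, -4, 0], [3, -4, 0], [3, -4, 0]], "fingers": [20, 20, 20, 20, 20, 20, 20, 20, 20, 20]}}

```text
t: 12.48
eef_pos: [0.4903, -0.1425, 0.1785]
tcp_rot: [[-0.939, 0.0, 0.344], [-0.344, -0.0, -0.939], [0.0, -1.0, 0.0]]
contact_force: [-0.9, 0.2, -3.6]
finger_gap: 0.0331
```

Emit:
{"fn": "step_arm", "kwargs": {"rot": [[0, 0, 0], [0, 0, 0], [0, 0, 0], [0, 0, 0], [0, 0, 0], [0, 0, 0], [0, 0, 0], [0, 0, 0], [0, 0, 0], [0, 0, 0]], "travel": [[0, 0, 0], [0, 0, 0], [0, 0, 0], [0, 0, 0], [0, 0, 0], [0, 0, 0], [0, 0, 0], [0, 0, 0], [0, 0, 0], [0, 0, 0]], "fingers": [20, 20, 20, 20, 20, 20, 20, 20, 20, 20]}}

```text
t: 13.32
eef_pos: [0.4903, -0.1425, 0.1785]
tcp_rot: [[-0.939, -0.0, 0.344], [-0.344, -0.0, -0.939], [0.0, -1.0, 0.0]]
contact_force: [0.1, 0.3, -2.8]
finger_gap: 0.0333
```

Emit:
{"fn": "step_arm", "kwargs": {"rot": [[0, 0, 0], [0, 0, 0], [0, 0, 0], [0, 0, 0], [0, 0, 0]], "travel": [[0, 0, 0], [0, 0, 0], [0, 0, 0], [0, 0, 0], [0, 0, 0]], "fingers": [20, 20, 20, 20, 20]}}

```text
t: 13.73
eef_pos: [0.4903, -0.1425, 0.1785]
tcp_rot: [[-0.939, 0.0, 0.344], [-0.344, -0.0, -0.939], [0.0, -1.0, 0.0]]
contact_force: [-0.0, -0.3, -2.3]
finger_gap: 0.0334
```

```bash
python3 -c "
from h import *
over('s6',7.1,'o6')"
```

```text
13.7333 [ 0.49034504 -0.14252503  0.17848072] 0.03344107467467727 yaw -69.89905138271922 q6 0.8008582421677892
```

View pics/o6.png

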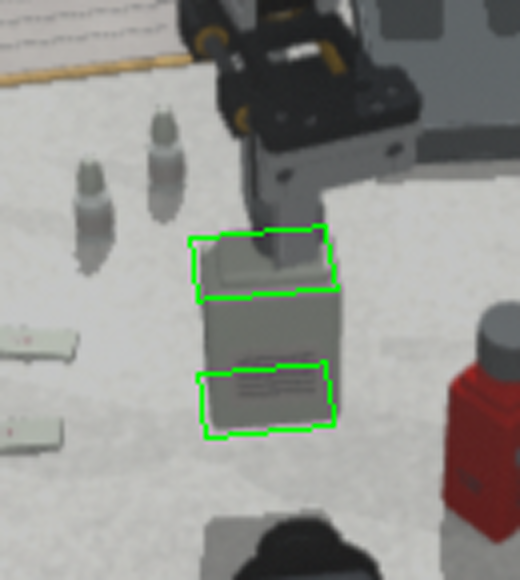

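The back, with its fine lines, is squarely shown. Last is the near side: cap moves to (0.4826,-0.1524), a shift of (-8,-10).

Emit:
{"fn": "step_arm", "kwargs": {"rot": [[0, 0, -0.03], [0, 0, -0.09], [0, 0, -0.18], [0, 0, -0.28], [0, 0, -0.38], [0, 0, -0.48], [0, 0, -0.58], [0, 0, -0.68], [0, 0, -0.78], [0, 0, -0.88]], "travel": [[0, 0, 0], [0, -1, 0], [0, -2, 0], [0, -3, 0], [-1, -4, 0], [-1, -5, 0], [-2, -5, 0], [-2, -6, 0], [-3, -6, 0], [-4, -7, 0]], "fingers": [20, 20, 20, 20, 20, 20, 20, 20, 20, 20]}}

```text
t: 14.62
eef_pos: [0.4863, -0.1494, 0.1785]
tcp_rot: [[-0.861, -0.0, -0.509], [0.509, 0.0, -0.861], [0.0, -1.0, 0.0]]
contact_force: [0.4, 0.3, -3.4]
finger_gap: 0.0335
```

Emit:
{"fn": "step_arm", "kwargs": {"rot": [[0, 0, -0.1], [0, 0, -0.2], [0, 0, -0.3], [0, 0, -0.4], [0, 0, -0.5], [0, 0, -0.59], [0, 0, -0.66], [0, 0, -0.69], [0, 0, -0.69], [0, 0, -0.69]], "travel": [[-1, -1, 0], [-1, -1, 0], [-2, -2, 0], [-2, -2, 0], [-3, -3, 0], [-4, -3, 0], [-4, -3, 0], [-4, -3, 0], [-4, -3, 0], [-4, -3, 0]], "fingers": [20, 20, 20, 20, 20, 20, 20, 20, 20, 20]}}

```text
t: 15.45
eef_pos: [0.4824, -0.1525, 0.1785]
tcp_rot: [[-0.345, -0.0, -0.938], [0.938, -0.0, -0.345], [-0.0, -1.0, 0.0]]
contact_force: [-0.1, 0.2, -3.1]
finger_gap: 0.0332
```

Emit:
{"fn": "step_arm", "kwargs": {"rot": [[0, 0, 0], [0, 0, 0], [0, 0, 0], [0, 0, 0], [0, 0, 0], [0, 0, 0], [0, 0, 0], [0, 0, 0], [0, 0, 0], [0, 0, 0]], "travel": [[0, 0, 0], [0, 0, 0], [0, 0, 0], [0, 0, 0], [0, 0, 0], [0, 0, 0], [0, 0, 0], [0, 0, 0], [0, 0, 0], [0, 0, 0]], "fingers": [20, 20, 20, 20, 20, 20, 20, 20, 20, 20]}}

```text
t: 16.28
eef_pos: [0.4823, -0.1525, 0.1785]
tcp_rot: [[-0.344, -0.0, -0.939], [0.939, -0.0, -0.344], [0.0, -1.0, 0.0]]
contact_force: [0.3, 0.1, -3.2]
finger_gap: 0.0337
```

Emit:
{"fn": "step_arm", "kwargs": {"rot": [[0, 0, 0], [0, 0, 0], [0, 0, 0], [0, 0, 0], [0, 0, 0]], "travel": [[0, 0, 0], [0, 0, 0], [0, 0, 0], [0, 0, 0], [0, 0, 0]], "fingers": [20, 20, 20, 20, 20]}}

```text
t: 16.7
eef_pos: [0.4823, -0.1525, 0.1785]
tcp_rot: [[-0.344, -0.0, -0.939], [0.939, 0.0, -0.344], [0.0, -1.0, 0.0]]
contact_force: [-0.5, 0.1, -2.5]
finger_gap: 0.0335
```

```bash
python3 -c "
from h import *
over('s7',-82.9,'o7')"
```

```text
16.7 [ 0.48234675 -0.15249566  0.17848754] 0.033538172779659293 yaw -159.85390344052755 q6 2.3461788347593004
```

View pics/o7.png

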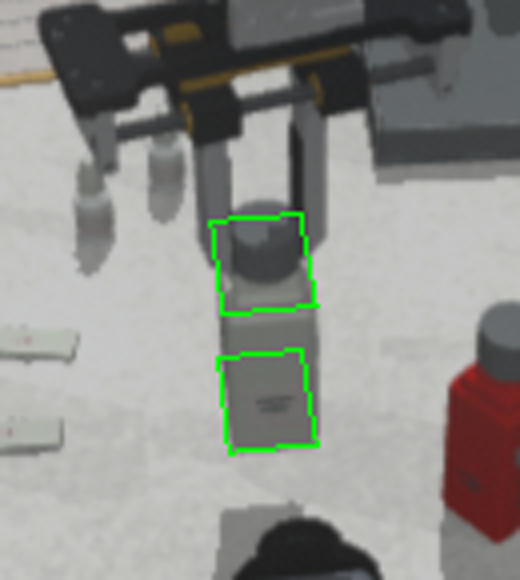

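All four sides are shown. Now carrying it to the tray while turning it +177° to match its neighbours.

Emit:
{"fn": "step_arm", "kwargs": {"rot": [[0, 0, 0.03], [0, 0, 0.09], [0, 0, 0.18], [0, 0, 0.28], [0, 0, 0.38], [0, 0, 0.48], [0, 0, 0.58], [0, 0, 0.68], [0, 0, 0.78], [0, 0, 0.88]], "travel": [[1, 2, 0], [2, 6, 1], [5, 13, 2], [8, 21, 4], [12, 30, 6], [15, 39, 8], [19, 48, 10], [22, 57, 12], [26, 66, 14], [30, 76, 15]], "fingers": [20, 20, 20, 20, 20, 20, 20, 20, 20, 20]}}

```text
t: 17.58
eef_pos: [0.5126, -0.0762, 0.1938]
tcp_rot: [[-0.945, 0.0, -0.328], [0.328, -0.0, -0.945], [-0.0, -1.0, 0.0]]
contact_force: [0.2, -0.1, -1.9]
finger_gap: 0.0335
```

Emit:
{"fn": "step_arm", "kwargs": {"rot": [[0, 0, 0.1], [0, 0, 0.2], [0, 0, 0.3], [0, 0, 0.4], [0, 0, 0.5], [0, 0, 0.6], [0, 0, 0.7], [0, 0, 0.8], [0, 0, 0.9], [0, 0, 1.0]], "travel": [[4, 10, 0], [8, 20, 0], [12, 30, 0], [16, 40, 0], [20, 50, 0], [24, 60, 0], [28, 70, 0], [32, 80, 0], [36, 90, 0], [40, 100, 0]], "fingers": [20, 20, 20, 20, 20, 20, 20, 20, 20, 20]}}

```text
t: 18.42
eef_pos: [0.5525, 0.024, 0.1934]
tcp_rot: [[-0.786, -0.0, 0.618], [-0.618, -0.0, -0.786], [0.0, -1.0, 0.0]]
contact_force: [0.0, 0.4, -2.5]
finger_gap: 0.0331
```

Emit:
{"fn": "step_arm", "kwargs": {"rot": [[0, 0, 0.1], [0, 0, 0.2], [0, 0, 0.3], [0, 0, 0.4], [0, 0, 0.5], [0, 0, 0.6], [0, 0, 0.7], [0, 0, 0.8], [0, 0, 0.9], [0, 0, 1.0]], "travel": [[4, 10, 0], [8, 21, 0], [12, 32, 0], [17, 43, 0], [22, 54, 0], [27, 66, 0], [32, 78, 0], [36, 90, 0], [40, 102, 0], [44, 113, 0]], "fingers": [20, 20, 20, 20, 20, 20, 20, 20, 20, 20]}}

```text
t: 19.25
eef_pos: [0.5965, 0.1373, 0.1933]
tcp_rot: [[0.095, -0.0, 0.995], [-0.995, 0.0, 0.095], [-0.0, -1.0, -0.0]]
contact_force: [0.4, -0.4, -2.4]
finger_gap: 0.0331
```

Emit:
{"fn": "step_arm", "kwargs": {"rot": [[0, 0, 0.08], [0, 0, 0.14], [0, 0, 0.18], [0, 0, 0.21], [0, 0, 0.21], [0, 0, 0.21], [0, 0, 0.21], [0, 0, 0.21]], "travel": [[4, 11, 0], [8, 22, 0], [12, 33, 0], [16, 43, 0], [20, 53, 0], [23, 61, 0], [25, 65, 0], [25, 66, 0]], "fingers": [20, 20, 20, 20, 20, 20, 20, 20]}}

```text
t: 19.92
eef_pos: [0.6218, 0.2033, 0.1933]
tcp_rot: [[0.296, 0.0, 0.955], [-0.955, 0.0, 0.296], [-0.0, -1.0, 0.0]]
contact_force: [0.6, -0.5, -2.3]
finger_gap: 0.0333
```

```bash
python3 -c "
from h import *
over('s8',94.3,'o8',(.622,.194),.083)"
```

```text
19.9167 [0.62177807 0.20333173 0.19327447] 0.033304432627980926 yaw 17.208626875856535 q6 -0.09064339983433158
```

View pics/o8.png

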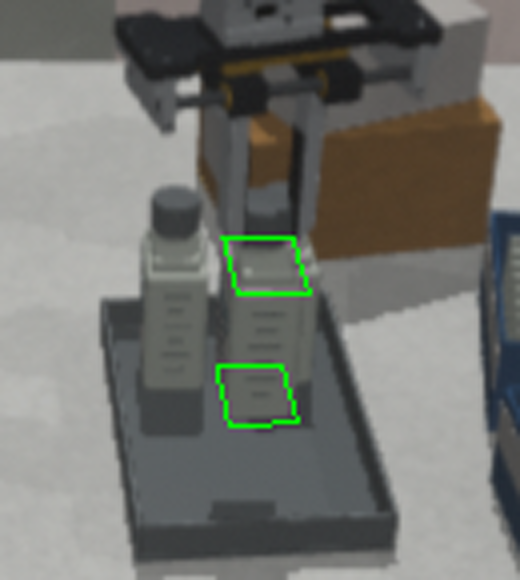

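Bottle hangs over the empty half, aligned. Lowering 76 mm (contact is expected at about 79 mm).

Emit:
{"fn": "step_arm", "kwargs": {"rot": [[0, 0, 0], [0, 0, 0], [0, 0, 0], [0, 0, 0], [0, 0, 0], [0, 0, 0], [0, 0, 0], [0, 0, 0], [0, 0, 0], [0, 0, 0]], "travel": [[0, 0, -3], [0, 0, -8], [0, 0, -16], [0, 0, -25], [0, 0, -35], [0, 0, -45], [0, 0, -55], [0, 0, -63], [0, 0, -69], [0, 0, -71]], "fingers": [20, 20, 20, 20, 20, 20, 20, 20, 20, 20]}}

```text
t: 20.8
eef_pos: [0.6206, 0.2023, 0.1209]
tcp_rot: [[0.296, -0.002, 0.955], [-0.955, -0.0, 0.296], [-0.0, -1.0, -0.002]]
contact_force: [0.4, 0.1, -2.8]
finger_gap: 0.033
```

Emit:
{"fn": "step_arm", "kwargs": {"rot": [[0, 0, 0], [0, 0, 0], [0, 0, 0], [0, 0, 0], [0, 0, 0], [0, 0, 0]], "travel": [[0, 0, -1], [0, 0, -2], [0, 0, -3], [0, 0, -4], [0, 0, -5], [0, 0, -5]], "fingers": [20, 20, 20, 20, 20, 20]}}

```text
t: 21.3
eef_pos: [0.6213, 0.2025, 0.1175]
tcp_rot: [[0.296, 0.0, 0.955], [-0.955, 0.0, 0.296], [0.0, -1.0, 0.0]]
contact_force: [-0.4, 0.3, -2.6]
finger_gap: 0.0332
```

Emit:
{"fn": "step_arm", "kwargs": {"rot": [[0, 0, 0], [0, 0, 0], [0, 0, 0], [0, 0, 0], [0, 0, 0], [0, 0, 0]], "travel": [[0, 0, -0.5], [0, 0, -1], [0, 0, -1.5], [0, 0, -2], [0, 0, -2], [0, 0, -2]], "fingers": [20, 20, 20, 20, 20, 20]}}

```text
t: 21.8
eef_pos: [0.6213, 0.2025, 0.1154]
tcp_rot: [[0.296, 0.0, 0.955], [-0.955, -0.0, 0.296], [0.0, -1.0, 0.0]]
contact_force: [0.4, 0.4, -3.2]
finger_gap: 0.0331
```

Emit:
{"fn": "step_arm", "kwargs": {"rot": [[0, 0, 0], [0, 0, 0], [0, 0, 0], [0, 0, 0]], "travel": [[0, 0, -0.5], [0, 0, -1], [0, 0, -1], [0, 0, -1]], "fingers": [20, 20, 20, 20]}}

```text
t: 22.13
eef_pos: [0.6214, 0.2025, 0.1147]
tcp_rot: [[0.295, 0.0, 0.955], [-0.955, 0.0, 0.295], [-0.0, -1.0, 0.0]]
contact_force: [-0.9, -0.6, -1.9]
finger_gap: 0.0332
```

Emit:
{"fn": "step_arm", "kwargs": {"rot": [[0, 0, 0], [0, 0, 0], [0, 0, 0], [0, 0, 0]], "travel": [[0, 0, -0.5], [0, 0, -1], [0, 0, -1], [0, 0, -1]], "fingers": [20, 20, 20, 20]}}

```text
t: 22.47
eef_pos: [0.6214, 0.2027, 0.1146]
tcp_rot: [[0.296, 0.001, 0.955], [-0.955, 0.0, 0.296], [-0.0, -1.0, 0.001]]
contact_force: [-2.1, -0.0, 6.2]
finger_gap: 0.0329
```

```bash
python3 -c "
from h import *
over('s9',94.3,'o9',(.622,.194),.004);print(ctrl.get_state()['contact_force'])"
```

```text
22.4667 [0.62140237 0.202669   0.11458365] 0.032868401380762656 yaw 17.191110109613565 q6 -0.09137757266381913
[-1.19075523  0.25421339  4.93185154]
```

View pics/o9.png

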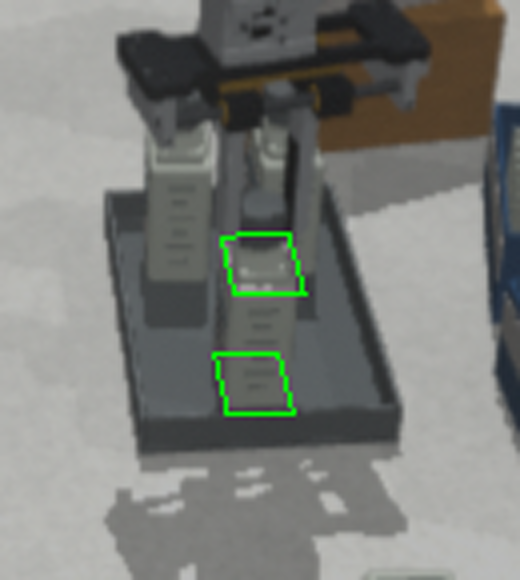

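It rests on the floor (reaction about 5 N up) and matches the projected outline. Releasing slowly, then rising.

Emit:
{"fn": "step_arm", "kwargs": {"rot": [[0, 0, 0], [0, 0, 0], [0, 0, 0], [0, 0, 0], [0, 0, 0], [0, 0, 0], [0, 0, 0], [0, 0, 0], [0, 0, 0], [0, 0, 0]], "travel": [[0, 0, 0], [0, 0, 0], [0, 0, 0], [0, 0, 0], [0, 0, 0], [0, 0, 0], [0, 0, 0], [0, 0, 0], [0, 0, 0], [0, 0, 0]], "fingers": [33, 34, 36, 38, 42, 46, 52, 58, 60, 60], "force": 10}}

```text
t: 23.35
eef_pos: [0.6214, 0.2025, 0.1134]
tcp_rot: [[0.295, 0.0, 0.955], [-0.955, -0.0, 0.295], [0.0, -1.0, 0.0]]
contact_force: [-0.1, -0.6, 0.5]
finger_gap: 0.06
```

Emit:
{"fn": "step_arm", "kwargs": {"rot": [[0, 0, 0], [0, 0, 0], [0, 0, 0], [0, 0, 0], [0, 0, 0], [0, 0, 0], [0, 0, 0], [0, 0, 0], [0, 0, 0], [0, 0, 0]], "travel": [[0, 0, 2], [0, 0, 6], [0, 0, 12], [0, 0, 22], [0, 0, 35], [0, 0, 50], [0, 0, 70], [0, 0, 90], [0, 0, 110], [0, 0, 120]], "fingers": [60, 60, 60, 60, 60, 60, 60, 60, 60, 60]}}

```text
t: 24.18
eef_pos: [0.6226, 0.2028, 0.2376]
tcp_rot: [[0.296, 0.006, 0.955], [-0.955, 0.001, 0.296], [0.001, -1.0, 0.006]]
contact_force: [0.2, -0.4, -0.3]
finger_gap: 0.06
```

Emit:
{"fn": "step_arm", "kwargs": {"rot": [[0, 0, 0], [0, 0, 0], [0, 0, 0], [0, 0, 0], [0, 0, 0], [0, 0, 0], [0, 0, 0], [0, 0, 0], [0, 0, 0], [0, 0, 0]], "travel": [[-5, -5, 5], [-15, -15, 15], [-35, -30, 20], [-60, -50, 20], [-85, -75, 20], [-110, -100, 20], [-135, -125, 20], [-150, -140, 20], [-160, -150, 20], [-160, -150, 20]], "fingers": [60, 60, 60, 60, 60, 60, 60, 60, 60, 60]}}

```text
t: 25.02
eef_pos: [0.4584, 0.0508, 0.2535]
tcp_rot: [[0.293, -0.001, 0.956], [-0.956, -0.001, 0.293], [0.0, -1.0, -0.002]]
contact_force: [0.4, 0.6, -0.0]
finger_gap: 0.0606
```

```bash
python3 -c "
from h import *
over('s10',94.3,'o10',(.622,.194),.004);print(ctrl.get_state()['contact_force']);grab('top','t10');crop('t10',100,130,260,250,4,'t10c')"
```

```text
25.0167 [0.45839676 0.05080025 0.25351605] 0.06056001371711259 yaw 17.04921425242097 q6 -0.33746038580297494
[0.52994097 0.01851752 0.38262006]
```

View pics/o10.png

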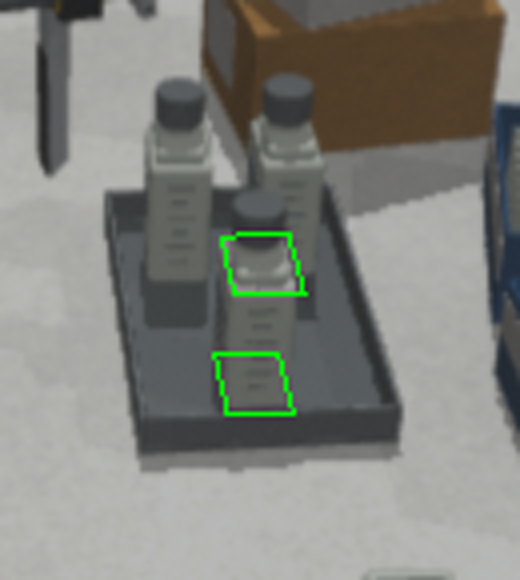

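View pics/t10c.png

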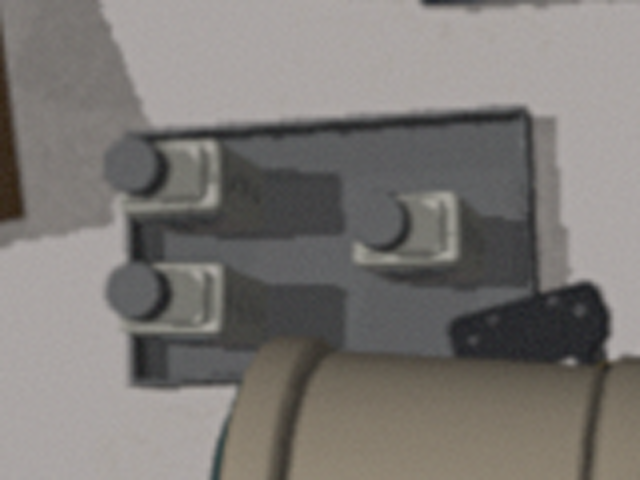

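The bottle stands upright and free in the empty half, at top (202,187). The recorded bottles are unmoved and the arm is clear, so I'm handing in.

```bash
python3 -c "
from h import *
print(ctrl.sign_off())"
```

```text
the job is handed in; nothing more can be done
None
```

I recorded the bottle, set it down in the empty half of the tray and handed the job in at about 25 s of the 61 s allowed. The hand-in reports no verdict.

- **Photos:** Holding the bottle by its cap, I showed the label side, the far narrow side, the back and the near narrow side, in that order. It was centred about 15 cm in front of the lens, and each side was kept still for more than a second. The side-camera picture of each pose matched the projected outline within a few mm, with a tilt of roughly 2° at most by eye.
- **Placing:** I lowered the bottle until it just touched the tray floor (about 5–6 N), then released it and backed the arm away.
- **Last checks:** The final pictures from both cameras show it upright and free near the centre of the empty half. The two recorded bottles look unmoved, though I compared them only by eye. The wrist force was near zero with the gripper clear, and at no step did it suggest contact with the camera. No check failed or disagreed.

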